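# Set a brittle brick slip level on the bending rig

## Robot

A 7-joint arm with a two-finger parallel gripper is mounted at the origin on the work surface. World frame = base frame: x ahead of the robot, y to its left, z up, the work surface at z = 0. Lengths are in m, angles in rad, forces in N, time in s.
With the tool pointing down it reaches from about 0.4 to 0.85 m from the base axis. Payload 4.5 kg.
Tool frame: the origin (TCP) lies midway between the tips of the shut fingers; the grasp point (between the pads) lies 19 mm behind it; z points along the fingers, y is the direction in which the jaws open and shut (so a half turn about z gives the same grasp; the last joint's range is limited). The gripper opens to 88 mm and grips with 3 to 60 N. Pads are 18 mm wide; open, the fingers measure 123 mm over their backs; the gripper's body (75 mm by 187 mm) begins 45 mm behind the grasp point.
Start: joints at [0.034, 0.689, -0.195, 1.565, 0.157, 0.902, -0.215], TCP at [0.625, 0, 0.239] pointing down, gripper open.
Joint ranges: [-3.01, 3.01], [-0.46, 2.08], [-1.47, 1.51], [0.13, 2.56], [-1, 4.14], [0.04, 2.09], [-2.66, 2.66]. Speed limits (rad/s): [2.57, 2.57, 3.14, 3.14, 3.14, 3.14, 3.14].

## Interface

Orientations are given as a unit quaternion [x, y, z, w].
In Python, from plant import sensors, optics, finish_job gives the robot as it stands. The module is installed in compiled form; this text tells all that it offers.
- The arm moves only by the tool carry_out, never from a script. Its argument "rows" is a list of rows, each an object with "claw": the opening, from 0 (shut) to 1 (fully open); "dp": the shift along the tool's x, y, z in cm, a list of three; "delta_rot": the turn, a rotation vector about the tool's x, y, z in rad, a list of three. In form: [{"claw": claw, "dp": [dx, dy, dz], "delta_rot": [rx, ry, rz]}, ...]. A call has exactly 5 rows; each row is the pose to reach, as a shift and turn from the pose measured when the call began, along the tool's axes at that moment; what a row does not reach only later rows make up. A row lasts 1/10 s, in which the tool goes at most 50 mm and 8.59 degrees, less where a joint would pass 70% of its speed; a pose out of reach is approached as far as the arm can. A call with a gripper value outside its range is refused whole. The fingers move at their own pace and stop on an object; "force" is the grip in N (left out, the last holds). Time passes only in rows, so rows that repeat a pose let the fingers close, or fill a call up. It gives the time, the measured TCP pose, the force and the opening at its end, in the units of the state.
- sensors.get_state(): the state, without advancing time (a new reading comes with each control period).
- optics.snapshot(name): name is "scene" or "side" or "wrist"; returns a dict with "pixels" (384x512x3 uint8, blue, green, red), "intrinsics" (3x3 intrinsics, pixels), "rvec" (rotation vector, rad) and "tvec" (3), from world to camera coordinates, as OpenCV has them; the wrist camera has in their place "T_tool_cam" (4x4, takes a point from camera to tool coordinates, whose origin is the TCP and whose axes are the flange's). Camera axes: x right, y down, z forward; pixel columns grow to the right and rows downward; lengths in m; the calibration is good to about 2 mm. A picture is of the moment at which its call begins: read the wrist's pose just before it. There is no depth.
- finish_job(): hands the job in, once; it reports no verdict.
The state is a dict: "clock": time; "q": joint angles; "qd": joint speeds; "joint_torque": joint torques, N m; "tool_pos": TCP position; "eef_rot": TCP orientation; "contact_force": force on the tool from outside, world axes, zero at the start; "moment": the same for the moment, N m; "opening": opening from 0.0 (shut) to 1.0 (fully open).
Only numpy, scipy, OpenCV 4.12 (cv2) and the standard library are available. Lean on these libraries where they do the work, as an engineer would, in place of code of your own. Each camera call takes 0.05 s, during which the arm holds its last target.

## Task

Lift the thin brick slip off its wooden rack and lay it centred and square across the two rollers of the bending rig, letting go of it while the hinged seat is still raised. Then press gently down on top of the slip with the closed fingers until the seat is fully down and the slip lies level, and leave it there. The slip is brittle: grip it and press it with no more than 50 N, do not drop it, keep it upright and off the bench, and do not disturb the other things on the bench.

Things in the scene. Friction and masses are not known exactly. Their poses are not given: they have to be found in the camera images.
- slip: the brick slip, a thin flat terracotta-coloured fired clay tile, 170 (x, long) x 60 (y) x 18 (z) mm, about 0.36 kg, brittle; origin at the centre of its underside, z up. It starts lying on the rack, its long axis roughly along the rack's x. The other, stacked slips at the back of the bench are not for use
- rack: plywood board 160 x 110 x 6 mm, fixed to the bench, with two wooden battens (22 mm wide, 110 mm long along y, centred at x = -55 and +55 mm) whose tops are 30 mm above the bench; origin at the centre of its underside. The slip rests on the battens and bridges the gap between them, so fingers can go down beside its middle
- rig: the bending rig, fixed to the bench: blue base 240 (x) x 110 (y) x 36 mm high; origin at the centre of its underside; it carries the hinged seat. Its hinge end (-x, two blue lugs up to 56 mm high at y = +-58 mm) is nearer the robot; the end that rises is at +x
- seat (a joint): angle of the seat (rad): 0 = fully down and level, on a hard stop; positive = far (+x) end raised; starts at 0.10 to 0.15. Axis along the rig's y at x = -100, z = 48 mm of the rig. Stiff hinge: the seat stays where left, carries the slip without sinking; about 5 N over the far roller (8 N midway) pushes it down
- seat_mid (a point): point on the seat midway between its two steel rollers, level with the roller tops, turning with the seat: x away from the hinge, y along the rollers, z square to the seat; 100 mm from the hinge axis and 23 mm above it, 71 mm above the bench when down. With the slip in place its origin lies here and its axes match (either way round). The seat's plate, 200 x 100 mm, lies 15 mm lower
- far_roller (a point): middle of the far roller, on its top, same axes as seat_mid: at x = +60 mm of seat_mid; the near roller is at x = -60 mm. Both are fixed bars 96 mm long along y. Pressing the slip outside the rollers would tip it up; over or between them is safe
- brick: bystander: perforated red brick 215 x 102 x 65 mm at the back of the bench; origin at the centre of its underside
- gauge: bystander: black plastic thickness gauge with a white dial, 140 x 95 x 22 mm, to the right; origin near the middle of its underside
- block: bystander: bronze stepped calibration block 90 x 50 x 44 mm, to the left; origin at the centre of its underside
- tray: bystander: grey enamel tray of brick chips 160 x 120 x 35 mm at the back of the bench; origin at the centre of its underside
- brush: bystander: hand brush lying to the right, near the robot; origin on its underside
There are look-alikes about, which are no part of the job. There is more than one size of the slip; the one meant has the size given above.

How it is judged:
On the way, in this order (a step that is already met when the one before it is completed fails the run):
1. the slip lies centred and square on both rollers, let go, the seat still raised (x of slip in the frame of seat_mid between -0.015 and 0.015 m and y of slip in the frame of seat_mid between -0.015 and 0.015 m and z of slip in the frame of seat_mid between -0.004 and 0.004 m and angle between the x axis of slip and the x axis of seat_mid, either way round below 0.12 rad and contact force between the fingers and slip below 0.3 N and linear speed of slip below 0.01 m/s and value of joint seat above 0.05 rad), for 0.15 s.
2. the fingers press on the slip and the seat is fully down (value of joint seat below 0.03 rad and contact force between the fingers and slip above 0.8 N), for 0.04 s.
At the end, for the whole second after the job is handed in: the slip lies on both rollers, centred on the seat within 15 mm each way and square within 0.12 rad (7 degrees), underside within 4 mm of the roller tops, the seat down within 0.03 rad, the slip level within 0.05 rad, untouched and at rest (x of slip in the frame of seat_mid between -0.015 and 0.015 m and y of slip in the frame of seat_mid between -0.015 and 0.015 m and z of slip in the frame of seat_mid between -0.004 and 0.004 m and angle between the x axis of slip and the x axis of seat_mid, either way round below 0.12 rad and contact force between the fingers and slip below 0.3 N and linear speed of slip below 0.01 m/s and value of joint seat below 0.03 rad and angle between slip's own z axis and vertical below 0.05 rad).
It fails at once if the slip is squeezed by the fingers too hard (over 120 N on both pads together, 60 N a pad) (contact force between the fingers and slip above 120 N).
It fails at once if the slip is pressed or knocked on the rig too hard (over 55 N) (contact force between slip and rig above 55 N).
It fails at once if the slip is dropped: it falls free of the fingers faster than 0.5 m/s (a drop of about 15 mm) (linear speed of slip above 0.5 m/s and contact force between the fingers and slip below 0.3 N).
It fails at once if the slip is tipped by more than 0.5 rad or let down onto the bench (angle between slip's own z axis and vertical above 0.5 rad or height (world z) of slip below 0.015 m).
It fails at once if a bystander is moved by more than 30 mm (distance of any of brick, gauge, block, tray, brush from where it was at the start of the episode above 0.03 m).
It also fails if it takes over 48 s, if anything falls off the work surface, if the arm or the gripper's body presses on something with over 40 N, if the wrist force passes 120 N, or if a joint passes its speed limit or range.

## Working session

There is one attempt and no reset: what is moved stays moved. The work goes in short steps, Python scripts to look and compute and a tool call to move; the robot and the scene stay as the last step left them, time stands still between calls to the robot, and variables do not carry over. Pictures are saved under pics/ and viewed, and the job is handed in when it is done.

Besides the shell and the picture viewer there is one more tool, called after "Request:" as a command line: name --argument value ..., lists and objects as JSON in quotes. carry_out: Moves the arm, as the interface text tells. Its arguments: {"type":"object","properties":{"rows":{"type":"array"},"force":{"type":"number"}},"required":["rows"]}

```bash
mkdir -p pics; cat > h.py <<'E'
import numpy as np,cv2
from plant import sensors,optics,finish_job
from scipy.spatial.transform import Rotation as R
def snap(n,f):
    s=sensors.get_state(); d=optics.snapshot(n); cv2.imwrite('pics/'+f,d['pixels']); 
    K=np.array(d['intrinsics'])
    if n=='wrist':
        T=np.eye(4);T[:3,:3]=R.from_quat(s['eef_rot']).as_matrix();T[:3,3]=s['tool_pos'];W=T@np.array(d['T_tool_cam'])
    else:
        A=np.eye(4);A[:3,:3]=cv2.Rodrigues(np.array(d['rvec'],float))[0];A[:3,3]=np.array(d['tvec']).ravel();W=np.linalg.inv(A)
    np.savez('pics/'+f[:-4]+'.npz',K=K,W=W)
    return d['pixels'],K,W
def load(f):
    z=np.load('pics/'+f+'.npz');return cv2.imread('pics/'+f+'.png'),z['K'],z['W']
def ray(K,W,p,z):
    d=W[:3,:3]@np.linalg.inv(K)@np.array([p[0],p[1],1.]);return W[:3,3]+d*(z-W[2,3])/d[2]
def proj(K,W,P):
    c=np.linalg.inv(W)@np.append(P,1);u=K@c[:3];return u[:2]/u[2]
E
python3 - <<'E'
from h import *
for n in('scene','side','wrist'):
    p,K,W=snap(n,n+'0.png');print(n,W.round(3).tolist(),K[0,0])
s=sensors.get_state();print({k:np.round(v,3).tolist() for k,v in s.items()})
E
```

```text
scene [[-0.478, 0.501, -0.721, 1.346], [0.878, 0.252, -0.407, 0.447], [-0.022, -0.828, -0.561, 0.734], [0.0, 0.0, 0.0, 1.0]] 347.7678881569999
side [[-0.856, -0.296, 0.423, 0.023], [-0.516, 0.507, -0.69, 0.77], [-0.01, -0.809, -0.587, 0.768], [0.0, 0.0, 0.0, 1.0]] 376.9366607396802
wrist [[1.0, 0.001, -0.001, 0.624], [0.001, -0.95, -0.312, 0.08], [-0.001, 0.312, -0.95, 0.384], [0.0, 0.0, 0.0, 1.0]] 323.08696590160184
{'clock': 0.15, 'q': [0.034, 0.69, -0.195, 1.566, 0.157, 0.903, -0.215], 'qd': [0.0, -0.002, -0.001, -0.005, -0.0, 0.002, -0.0], 'joint_torque': [-0.001, -52.786, -1.268, -15.359, -0.052, 0.004, 0.0], 'tool_pos': [0.625, -0.0, 0.238], 'eef_rot': [0.707, 0.707, -0.001, -0.0], 'contact_force': [-0.479, -0.352, 0.018], 'moment': [0.002, -0.007, -0.009], 'opening': 0.998}
```

View pics/scene0.png

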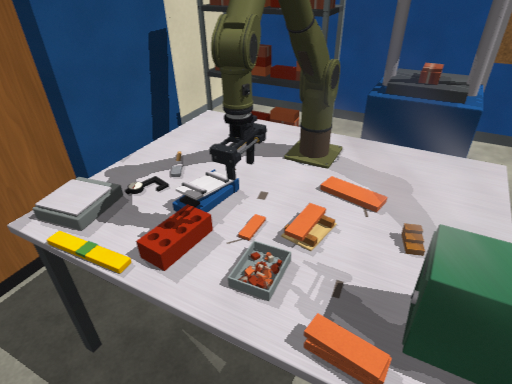

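View pics/side0.png

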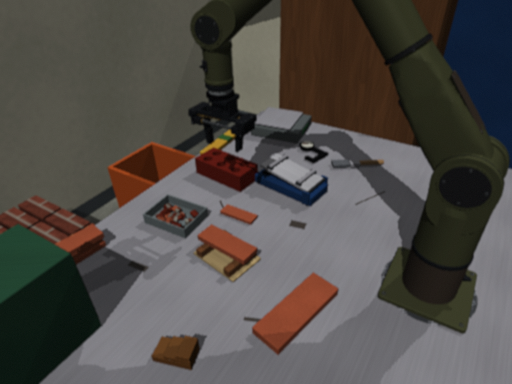

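View pics/wrist0.png

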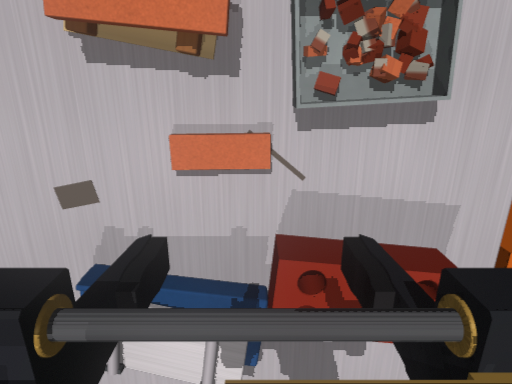

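```bash
cat >> h.py <<'E'
def mask(p):
    h=cv2.cvtColor(p,cv2.COLOR_BGR2HSV)
    return ((h[...,0]<12)&(h[...,1]>150)&(h[...,2]>185)).astype(np.uint8)*255
E
python3 - <<'E'
from h import *
a,K,W=load('scene0'); b,K2,W2=load('side0')
c1=cv2.resize(a[190:260,230:350],None,fx=4,fy=4,interpolation=cv2.INTER_NEAREST)
c2=cv2.resize(b[190:290,170:290],None,fx=4,fy=4,interpolation=cv2.INTER_NEAREST)
c3=cv2.resize(a[160:220,165:250],None,fx=3.7,fy=3.7,interpolation=cv2.INTER_NEAREST)
o=np.zeros((400,800,3),np.uint8);o[:280,:480]=c1;cv2.imwrite('pics/c1.png',c1);cv2.imwrite('pics/c2.png',c2)
c4=cv2.resize(b[145:210,245:340],None,fx=5,fy=5,interpolation=cv2.INTER_NEAREST)
cv2.imwrite('pics/c3.png',c3);cv2.imwrite('pics/c4.png',c4)
for (x,y) in((305,218),(252,227),(352,193)):print(cv2.cvtColor(a[y:y+1,x:x+1],cv2.COLOR_BGR2HSV))
for (x,y) in((227,242),(290,310)):print(cv2.cvtColor(b[y:y+1,x:x+1],cv2.COLOR_BGR2HSV))
E
```

```text
[[[ 10 185 231]]]
[[[ 10 185 230]]]
[[[ 10 183 234]]]
[[[  8 169 142]]]
[[[  8 173 146]]]
```

View pics/c1.png

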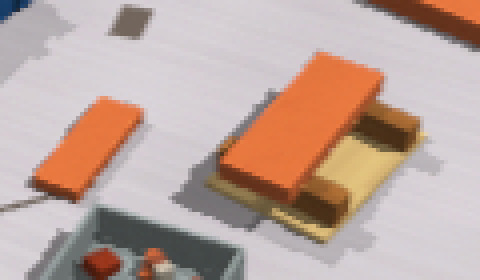

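View pics/c2.png

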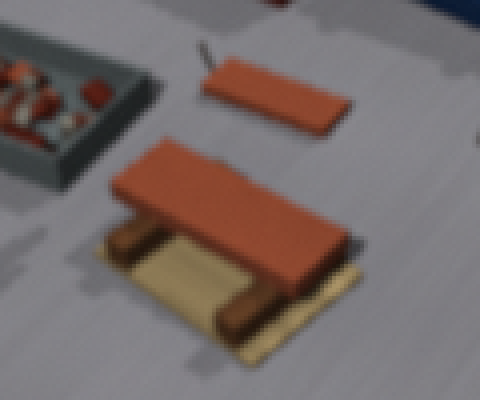

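View pics/c4.png

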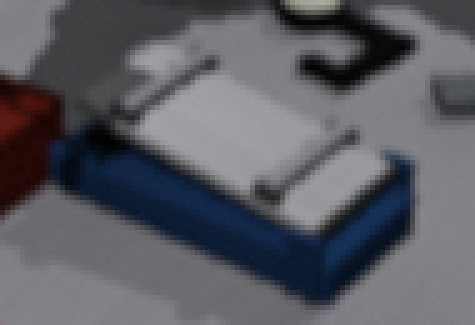

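Crops: the slip on the rack (scene ~305,222) bridges two battens; the look-alikes are the small one (252,227), the large one on the bench (352,193) and the stack (345,350). I choose the one on the rack and check its size.

```bash
python3 - <<'E'
from h import *
for f,seed in(('scene0',(305,218)),('side0',(227,242))):
    a,K,W=load(f)
    big=cv2.resize(a,None,fx=4,fy=4,interpolation=cv2.INTER_CUBIC)
    h=cv2.cvtColor(big,cv2.COLOR_BGR2HSV)
    ref=h[seed[1]*4,seed[0]*4].astype(int);v=h[...,2].astype(int)
    m=((h[...,0]<14)&(h[...,1]>130)&(v>ref[2]-22)).astype(np.uint8)
    n,l,st,_=cv2.connectedComponentsWithStats(m)
    mm=(l==l[seed[1]*4,seed[0]*4]).astype(np.uint8)
    c=max(cv2.findContours(mm,0,cv2.CHAIN_APPROX_NONE)[0],key=cv2.contourArea)[:,0,:]
    px=(c+0.5)/4-0.5
    P=np.array([ray(K,W,p,.048)[:2] for p in px],np.float32)
    r=cv2.minAreaRect(P*1000);print(f,r,ref)
E
```

```text
scene0 ((518.4605712890625, 164.89183044433594), (58.83277893066406, 166.9017791748047), 84.58615112304688) [ 10 186 230]
side0 ((514.1978759765625, 162.3148193359375), (60.282447814941406, 166.6377410888672), 84.69109344482422) [  8 169 142]
```

View pics/c3.png

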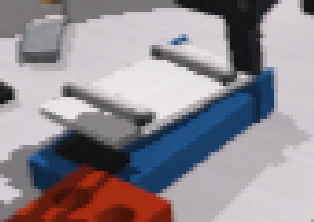

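```bash
python3 - <<'E'
from h import *
a,K,W=load('side0')
for p in((120,118),(213,62),(262,190),(352,135)):
    px=np.array(p)/5+np.array([245,145])-.5
    print(px,ray(K,W,px,.075).round(3),ray(K,W,px,.09).round(3))
E
```

```text
[268.5 168.1] [ 0.585 -0.19   0.075] [ 0.573 -0.169  0.09 ]
[287.1 156.9] [ 0.565 -0.29   0.075] [ 0.553 -0.267  0.09 ]
[296.9 182.5] [ 0.46  -0.16   0.075] [ 0.45 -0.14  0.09]
[314.9 171.5] [ 0.437 -0.251  0.075] [ 0.428 -0.229  0.09 ]
```

Request:
carry_out --rows '[{"claw": 1,"dp": [-2,-1.6,-0.8],"delta_rot": [0,0,0.14]},{"claw": 1,"dp": [-4,-3.2,-1.6],"delta_rot": [0,0,0.28]},{"claw": 1,"dp": [-6,-4.8,-2.4],"delta_rot": [0,0,0.42]},{"claw": 1,"dp": [-8,-6.4,-3.2],"delta_rot": [0,0,0.56]},{"claw": 1,"dp": [-10,-8,-4],"delta_rot": [0,0,0.7]}]'

```text
clock: 0.65
tool_pos: [0.5437, -0.1007, 0.2783]
eef_rot: [0.908, 0.419, -0.001, -0.0]
contact_force: [0.1, -0.3, 0.3]
opening: 1.0
```

```bash
cat >> h.py <<'E'
def go(target,yaw,pitch=0.,adv=0.):
    # goal: tool x along world yaw (z down), then pitched; print dp/rot in tool axes
    s=sensors.get_state();A=R.from_quat(s['eef_rot']);
    G=goalR(yaw,pitch)
    dp=A.inv().apply(np.array(target)-s['tool_pos'])*100
    print('t',round(s['clock'],2),'pos',np.round(s['tool_pos'],4),'q7',round(s['q'][6],2),'F',np.round(s['contact_force'],1),'op',round(s['opening'],3))
    print('dp cm',dp.round(2),'rot',(A.inv()*G).as_rotvec().round(3))
def goalR(yaw,pitch):
    # pitch>0: rig +x end raised (rotation about rig y by -pitch)
    return R.from_euler('z',yaw)*R.from_euler('y',-pitch)*R.from_matrix(np.diag([1.,-1,-1]))
E
python3 -c "
from h import *
go([.45,-.21,.29],-.18)"
```

```text
t 0.65 pos [ 0.5437 -0.1007  0.2783] q7 -0.61 F [ 0.1 -0.3  0.3] op 1.0
dp cm [-14.39  -0.05  -1.15] rot [-1.000e-03  2.000e-03  1.045e+00]
```

Request:
carry_out --rows '[{"claw": 1,"dp": [-2.9,0,-0.2],"delta_rot": [0,0,0.14]},{"claw": 1,"dp": [-5.8,0,-0.4],"delta_rot": [0,0,0.28]},{"claw": 1,"dp": [-8.7,0,-0.7],"delta_rot": [0,0,0.42]},{"claw": 1,"dp": [-11.6,0,-0.9],"delta_rot": [0,0,0.56]},{"claw": 1,"dp": [-14.4,0,-1.1],"delta_rot": [0,0,0.7]}]'

```text
clock: 1.15
tool_pos: [0.4493, -0.2111, 0.2895]
eef_rot: [0.997, 0.08, -0.001, -0.0]
contact_force: [0.0, 0.0, -0.2]
opening: 0.999
```

Request:
carry_out --rows '[{"claw": 1,"dp": [0,0,0],"delta_rot": [0,0,0.12]},{"claw": 1,"dp": [0,0,0],"delta_rot": [0,0,0.24]},{"claw": 1,"dp": [0,0,0],"delta_rot": [0,0,0.345]},{"claw": 1,"dp": [0,0,0],"delta_rot": [0,0,0.345]},{"claw": 1,"dp": [0,0,0],"delta_rot": [0,0,0.345]}]'

```text
clock: 1.65
tool_pos: [0.4492, -0.2109, 0.2894]
eef_rot: [0.996, -0.091, -0.001, -0.0]
contact_force: [0.0, -0.8, -0.1]
opening: 1.001
```

```bash
python3 -c "
from h import *
go([.45,-.21,.29],-.18)
for n in ('wrist','side','scene'):
  p,K,W=snap(n,n+'1.png')
"
```

```text
t 1.65 pos [ 0.4492 -0.2109  0.2894] q7 -1.21 F [ 0.  -0.8 -0.1] op 1.001
dp cm [ 0.07 -0.1  -0.06] rot [ 0.     0.003 -0.003]
```

View pics/wrist1.png

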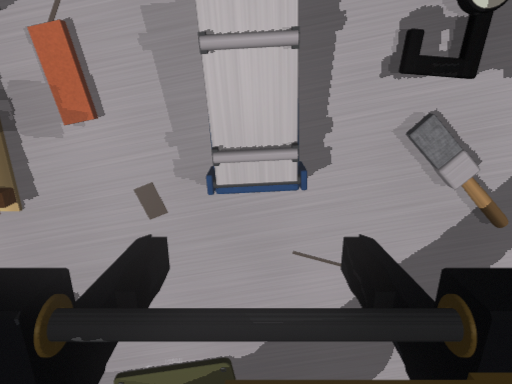

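```bash
python3 - <<'E'
from h import *
a,K,W=load('wrist1')
c=cv2.resize(a[20:200,190:315],None,fx=4.5,fy=3.3,interpolation=cv2.INTER_CUBIC);cv2.imwrite('pics/w1c.png',cv2.resize(a[25:200,190:315],None,fx=3.4,fy=3.4,interpolation=cv2.INTER_CUBIC))
print(cv2.imread('pics/w1c.png').shape)
g=cv2.cvtColor(a,cv2.COLOR_BGR2GRAY)
for x in (220,250,280): print(x,g[25:55,x],g[145:170,x])
print(g[39,194:206],g[39,290:306]);print(g[155,206:220],g[155,290:306])
E
```

```text
(595, 425, 3)
220 [173 173 174 174 175 175 175 117 104  90 107 123 133 141 148 155 153 149
 147 143 138 130 119 106 104 168 174 174 174 172] [113 100 100 101 100  84  71  89 108 123 136 147 149 149 148 144 136 119
 144 159 169 169 170 170 169]
250 [171 170 170 170 170 170 170 101 101 119 130 140 149 156 155 150 147 144
 139 132 123 110  92 163 172 172 173 172 173 173] [170 170 100  81  73  80 100 118 131 143 153 150 149 146 141 131 132 164
 168 168 168 167 168 168 168]
280 [167 167 167 167 112  88  95 113 126 137 149 154 155 151 148 144 140 134
 126 114  97 125 164 168 168 168 168 168 168 168] [131  87  71  71  90 109 125 141 152 150 149 147 144 136 119 158 165 164
 164 165 165 165 165 165 165]
[124 125 126 128  96 110 134 139 140 140 141 141] [146 145 145 145 145 146 144 144 112  84  86  89  89  89  89  89]
[129 128 128 129 128 116  99 121 132 132 133 134 134 135] [149 148 148 148 148 148 147 130  84  80  90  90  91  91  91  91]
```

View pics/w1c.png

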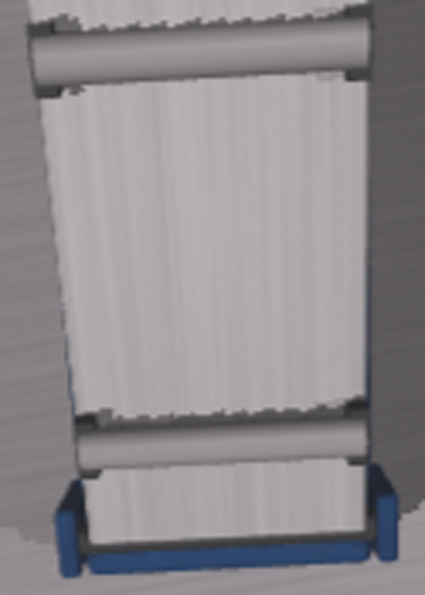

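View pics/side1.png

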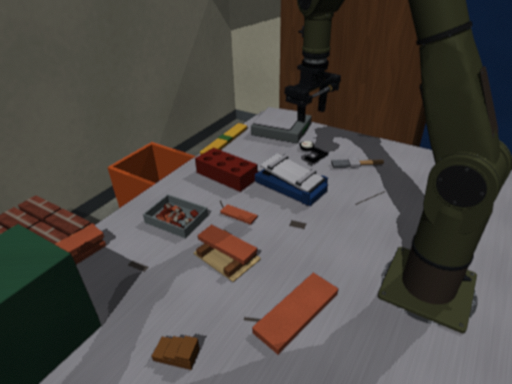

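View pics/scene1.png

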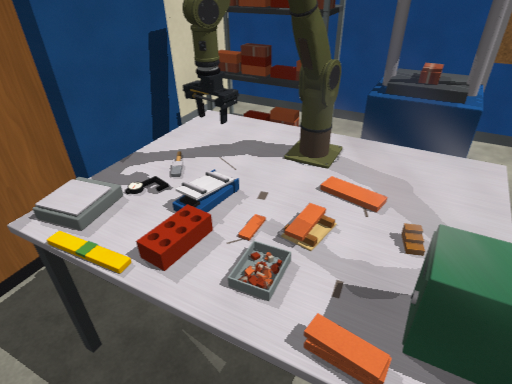

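```bash
python3 - <<'E'
from h import *
a,K,W=load('wrist1')
far=[(198.5,40.8),(298.7,36.0)];near=[(212.2,157.8),(298,152.6)]
r=.006
for th in (.09,.10,.11,.12,.13,.14,.15):
    c,s=np.cos(th),np.sin(th)
    zn=.048+.04*s+(.023-r)*c; zf=.048+.16*s+(.023-r)*c
    N=np.array([ray(K,W,p,zn) for p in near]);F=np.array([ray(K,W,p,zf) for p in far])
    n=N.mean(0);f=F.mean(0);d=f-n
    L=lambda A:np.linalg.norm(A[0]-A[1])*1e3
    y=lambda A:np.arctan2(*(-(A[0]-A[1])[:2]*[1,-1])[::1]) 
    m=(n+f)/2; 
    print(th,'len',L(N).round(1),L(F).round(1),'sep',round(np.linalg.norm(d)*1e3,1),'mid',m.round(4),'yaw',np.arctan2(d[1],d[0]).round(3),[np.arctan2(-(A[0]-A[1])[0],(A[0]-A[1])[1]).round(3) for A in(N,F)],'n',n.round(4),'f',f.round(4))
E
```

```text
0.09 len 99.2 100.7 sep 122.1 mid [ 0.5126 -0.2205  0.0739] yaw -0.128 [np.float64(-0.121), np.float64(-0.139)] n [ 0.4522 -0.2127  0.0685] f [ 0.5729 -0.2283  0.0793]
0.1 len 99.1 100.3 sep 122.0 mid [ 0.5125 -0.2205  0.0749] yaw -0.128 [np.float64(-0.121), np.float64(-0.139)] n [ 0.4523 -0.2127  0.0689] f [ 0.5727 -0.2283  0.0809]
0.11 len 99.0 99.8 sep 121.8 mid [ 0.5125 -0.2205  0.0759] yaw -0.129 [np.float64(-0.121), np.float64(-0.139)] n [ 0.4524 -0.2127  0.0693] f [ 0.5725 -0.2283  0.0825]
0.12 len 98.9 99.4 sep 121.7 mid [ 0.5124 -0.2205  0.0768] yaw -0.129 [np.float64(-0.121), np.float64(-0.139)] n [ 0.4525 -0.2128  0.0697] f [ 0.5723 -0.2283  0.084 ]
0.13 len 98.8 99.0 sep 121.6 mid [ 0.5123 -0.2205  0.0778] yaw -0.129 [np.float64(-0.121), np.float64(-0.139)] n [ 0.4526 -0.2128  0.07  ] f [ 0.5721 -0.2282  0.0856]
0.14 len 98.7 98.5 sep 121.5 mid [ 0.5123 -0.2205  0.0788] yaw -0.129 [np.float64(-0.121), np.float64(-0.139)] n [ 0.4526 -0.2128  0.0704] f [ 0.5719 -0.2282  0.0872]
0.15 len 98.6 98.1 sep 121.4 mid [ 0.5122 -0.2205  0.0798] yaw -0.129 [np.float64(-0.121), np.float64(-0.139)] n [ 0.4527 -0.2128  0.0708] f [ 0.5717 -0.2282  0.0887]
```

```bash
python3 - <<'E'
from h import *
a,K,W=load('wrist1')
for nm,off,sc,pts in(('side1',(245,145),5,[[(120,118),(213,62)],[(262,190),(352,135)]]),('scene1',(165,160),3.7,[[(66,90),(150,119)],[(155,49),(228,79)]])):
    b,K2,W2=load(nm)
    for wp,q in zip((((198.5,40.8),(298.7,36.0)),((212.2,157.8),(298,152.6))),pts):
        wm=np.mean(wp,0);qm=np.mean(q,0)/sc+np.array(off)-.5
        P1=np.linalg.inv(W)[:3];P2=np.linalg.inv(W2)[:3]
        X=cv2.triangulatePoints(K@P1,K2@P2,wm.reshape(2,1),qm.reshape(2,1).astype(float));X=(X[:3]/X[3]).ravel()
        print(nm,X.round(4),proj(K,W,X)-wm,proj(K2,W2,X)-qm)
E
```

```text
side1 [ 0.5713 -0.2291  0.0816] [1.00727362 1.28572755] [-0.36158648 -0.05225637]
side1 [ 0.4522 -0.2129  0.069 ] [0.06316643 0.07611224] [-0.02455569  0.00310038]
scene1 [ 0.5728 -0.2283  0.0799] [-0.05903022  0.06136273] [-0.02212185  0.00101246]
scene1 [ 0.4527 -0.2144  0.0627] [ 1.22162853 -1.6445139 ] [ 0.53288163 -0.16143432]
```

```bash
python3 -c "
from h import *
go([.46,.163,.27],-.094)"
```

```text
t 1.8 pos [ 0.4492 -0.211   0.2895] q7 -1.21 F [-0.4 -0.4 -0.4] op 1.0
dp cm [ -5.79 -36.97   1.96] rot [-0.     0.002 -0.09 ]
```

Request:
carry_out --rows '[{"claw": 1,"dp": [-0.6,-3.7,0.2],"delta_rot": [0,0,-0.01]},{"claw": 1,"dp": [-1.2,-7.4,0.4],"delta_rot": [0,0,-0.02]},{"claw": 1,"dp": [-1.8,-11.1,0.6],"delta_rot": [0,0,-0.03]},{"claw": 1,"dp": [-2.4,-14.8,0.8],"delta_rot": [0,0,-0.04]},{"claw": 1,"dp": [-2.9,-18.5,1.0],"delta_rot": [0,0,-0.05]}]'

```text
clock: 2.3
tool_pos: [0.4544, -0.0224, 0.2796]
eef_rot: [0.998, -0.066, -0.001, -0.0]
contact_force: [1.4, -0.1, 0.2]
opening: 0.996
```

```bash
python3 -c "
from h import *
go([.46,.163,.27],-.094)"
```

```text
t 2.3 pos [ 0.4544 -0.0224  0.2796] q7 -1.55 F [ 1.4 -0.1  0.2] op 0.996
dp cm [ -1.9  -18.45   0.97] rot [-0.     0.002 -0.039]
```

Request:
carry_out --rows '[{"claw": 1,"dp": [-0.5,-4.5,0.2],"delta_rot": [0,0,-0.01]},{"claw": 1,"dp": [-1,-9,0.5],"delta_rot": [0,0,-0.02]},{"claw": 1,"dp": [-1.5,-13.5,0.7],"delta_rot": [0,0,-0.03]},{"claw": 1,"dp": [-1.9,-18.4,1.0],"delta_rot": [0,0,-0.04]},{"claw": 1,"dp": [-1.9,-18.4,1.0],"delta_rot": [0,0,-0.04]}]'

```text
clock: 2.8
tool_pos: [0.4594, 0.171, 0.2691]
eef_rot: [0.999, -0.039, -0.001, -0.002]
contact_force: [-0.7, -0.6, 0.4]
opening: 1.001
```

```bash
python3 - <<'E'
from h import *
go([.516,.163,.1],-.094)
a,K,W=snap('wrist','wrist2.png')
big=cv2.resize(a,None,fx=2,fy=2,interpolation=cv2.INTER_CUBIC)
h=cv2.cvtColor(big,cv2.COLOR_BGR2HSV);v=h[...,2].astype(int)
q=proj(K,W,[.516,.163,.048]);print(q)
ref=h[int(q[1]*2),int(q[0]*2)].astype(int);print(ref)
m=((h[...,0]<14)&(h[...,1]>130)&(v>ref[2]-22)).astype(np.uint8)
n,l,st,_=cv2.connectedComponentsWithStats(m);mm=(l==l[int(q[1]*2),int(q[0]*2)]).astype(np.uint8)
c=max(cv2.findContours(mm,0,cv2.CHAIN_APPROX_NONE)[0],key=cv2.contourArea)[:,0,:]
P=np.array([ray(K,W,(p+.5)/2-.5,.048)[:2] for p in c],np.float32)*1000
r=cv2.minAreaRect(P);print(r)
E
```

```text
t 2.8 pos [0.4594 0.171  0.2691] q7 -1.89 F [-0.7 -0.6  0.4] op 1.001
dp cm [ 5.75  0.43 16.89] rot [-0.005  0.002  0.015]
[258.08777054 107.16848976]
[  8 168 173]
((515.0093994140625, 163.13047790527344), (59.29706573486328, 168.42913818359375), 84.88111114501953)
```

View pics/wrist2.png

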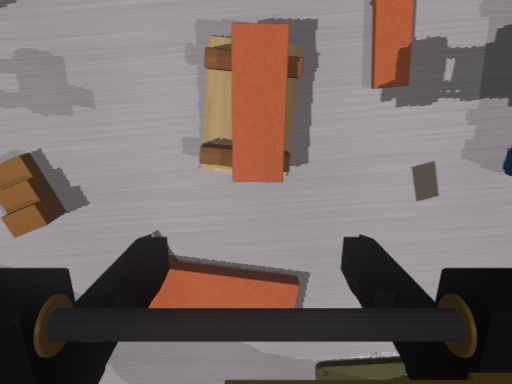

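```bash
python3 -c "
from h import *
go([.515,.1632,.1],-.0894)"
```

```text
t 2.85 pos [0.4595 0.1666 0.2692] q7 -1.88 F [-0.6 -0.8 -0.1] op 1.001
dp cm [ 5.6  -0.1  16.91] rot [-0.002  0.003  0.005]
```

Request:
carry_out --rows '[{"claw": 1,"dp": [1.4,0,4.2],"delta_rot": [0,0.003,0]},{"claw": 1,"dp": [2.8,0,8.4],"delta_rot": [0,0.003,0]},{"claw": 1,"dp": [4.2,-0.1,12.6],"delta_rot": [-0.002,0.003,0.005]},{"claw": 1,"dp": [5.6,-0.1,16.9],"delta_rot": [-0.002,0.003,0.005]},{"claw": 1,"dp": [5.6,-0.1,16.9],"delta_rot": [-0.002,0.003,0.005]}]'

```text
clock: 3.35
tool_pos: [0.5132, 0.16, 0.0947]
eef_rot: [0.999, -0.046, -0.004, 0.003]
contact_force: [-1.2, -0.8, 0.8]
opening: 1.002
```

```bash
python3 -c "
from h import *
a,K,W=snap('wrist','wrist3.png')
go([.515,.1632,.023],-.0894)"
```

```text
t 3.4 pos [0.5137 0.1608 0.0978] q7 -1.77 F [-0.4 -0.7  0.2] op 0.997
dp cm [ 0.14 -0.28  7.48] rot [ 0.004  0.005 -0.002]
```

View pics/wrist3.png

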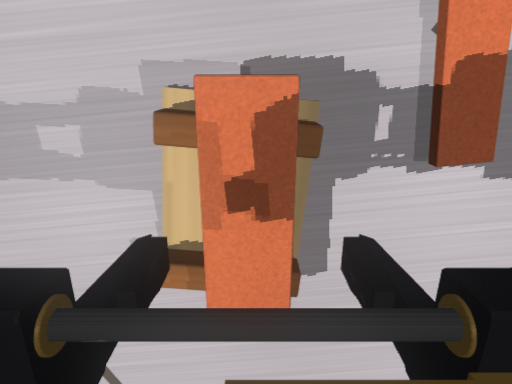

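Request:
carry_out --rows '[{"claw": 1,"dp": [0.1,-0.3,2],"delta_rot": [0.004,0.005,0]},{"claw": 1,"dp": [0.1,-0.3,4],"delta_rot": [0.004,0.005,0]},{"claw": 1,"dp": [0.1,-0.3,6],"delta_rot": [0.004,0.005,0]},{"claw": 1,"dp": [0.1,-0.3,7.4],"delta_rot": [0.004,0.005,0]},{"claw": 1,"dp": [0.1,-0.3,7.4],"delta_rot": [0.004,0.005,0]}]'

```text
clock: 3.9
tool_pos: [0.5145, 0.1631, 0.0244]
eef_rot: [0.999, -0.046, 0.0, -0.0]
contact_force: [-0.3, 0.1, -0.4]
opening: 0.999
```

```bash
python3 -c "
from h import *
go([.515,.1632,.023],-.0894)"
```

```text
t 3.9 pos [0.5145 0.1631 0.0244] q7 -1.75 F [-0.3  0.1 -0.4] op 0.999
dp cm [ 0.05 -0.02  0.14] rot [-0.    -0.    -0.002]
```

Request:
carry_out --rows '[{"claw": 0.85,"dp": [0,0,0.1],"delta_rot": [0,0,0]},{"claw": 0.75,"dp": [0,0,0.1],"delta_rot": [0,0,0]},{"claw": 0.7,"dp": [0,0,0.1],"delta_rot": [0,0,0]},{"claw": 0.6,"dp": [0,0,0.1],"delta_rot": [0,0,0]},{"claw": 0.5,"dp": [0,0,0.1],"delta_rot": [0,0,0]}]' --force 30

```text
clock: 4.4
tool_pos: [0.515, 0.1636, 0.0241]
eef_rot: [0.999, -0.046, 0.001, -0.001]
contact_force: [-1.6, 0.8, 7.3]
opening: 0.677
```

Request:
carry_out --rows '[{"claw": 0.5,"dp": [0,0,0],"delta_rot": [0,0,0]},{"claw": 0.5,"dp": [0,0,0],"delta_rot": [0,0,0]},{"claw": 0.5,"dp": [0,0,-0.3],"delta_rot": [0,0,0]},{"claw": 0.5,"dp": [0,0,-0.7],"delta_rot": [0,0,0]},{"claw": 0.5,"dp": [0,0,-1.2],"delta_rot": [0,0,0]}]'

```text
clock: 4.9
tool_pos: [0.5145, 0.1633, 0.036]
eef_rot: [0.999, -0.046, 0.0, -0.0]
contact_force: [-0.2, 0.6, -4.1]
opening: 0.676
```

```bash
python3 -c "
from h import *
go([.515,.1632,.2],-.0894)"
```

```text
t 4.9 pos [0.5145 0.1633 0.036 ] q7 -1.75 F [-0.2  0.6 -4.1] op 0.676
dp cm [ 6.00e-02 -1.00e-02 -1.64e+01] rot [-0.001 -0.    -0.002]
```

Request:
carry_out --rows '[{"claw": 0.5,"dp": [0,0,-2],"delta_rot": [0,0,0]},{"claw": 0.5,"dp": [0,0,-4.5],"delta_rot": [0,0,0]},{"claw": 0.5,"dp": [0,0,-7],"delta_rot": [0,0,0]},{"claw": 0.5,"dp": [0,0,-9.5],"delta_rot": [0,0,0]},{"claw": 0.5,"dp": [0,0,-12],"delta_rot": [0,0,0]}]'

```text
clock: 5.4
tool_pos: [0.5139, 0.163, 0.1572]
eef_rot: [0.999, -0.046, -0.0, -0.0]
contact_force: [0.4, -0.1, -3.7]
opening: 0.675
```

```bash
python3 -c "
from h import *
a,K,W=snap('wrist','wrist4.png');snap('side','side4.png');snap('scene','scene4.png')
go([.5115,-.2205,.16],-.13)"
```

```text
t 5.55 pos [0.5152 0.1634 0.1571] q7 -1.79 F [-0.4 -0.2 -4.2] op 0.682
dp cm [ 3.14 38.26 -0.35] rot [-0.002 -0.003  0.039]
```

View pics/wrist4.png

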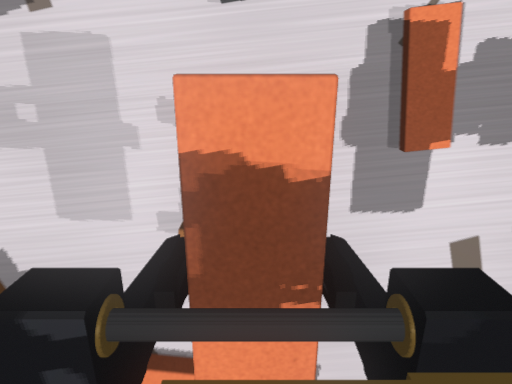

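View pics/side4.png

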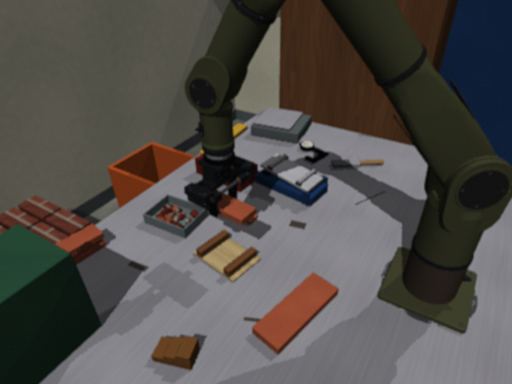

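```bash
python3 -c "
from h import *
a,K,W=load('wrist4')
s=sensors.get_state();A=R.from_quat(s['eef_rot'])
for p in((174.5,75),(336.5,74.5)):
  P=ray(K,W,p,s['tool_pos'][2]+.024);print(A.inv().apply(P-s['tool_pos']).round(4))"
```

```text
[ 0.0831 -0.0272 -0.0237]
[ 0.0833  0.0305 -0.0238]
```

Request:
carry_out --rows '[{"claw": 0.5,"dp": [0.3,3,-0.2],"delta_rot": [0,0,0.004]},{"claw": 0.5,"dp": [0.6,7,-0.4],"delta_rot": [0,0,0.008]},{"claw": 0.5,"dp": [0.9,11,-0.4],"delta_rot": [0,0,0.012]},{"claw": 0.5,"dp": [1.2,15,-0.4],"delta_rot": [0,0,0.016]},{"claw": 0.5,"dp": [1.6,19,-0.4],"delta_rot": [0,0,0.02]}]'

```text
clock: 6.05
tool_pos: [0.5122, -0.0286, 0.1591]
eef_rot: [0.998, -0.056, -0.0, -0.001]
contact_force: [0.1, -0.2, -4.4]
opening: 0.676
```

```bash
python3 -c "
from h import *
go([.5115,-.2205,.16],-.13,.115)"
```

```text
t 6.05 pos [ 0.5122 -0.0286  0.1591] q7 -1.51 F [ 0.1 -0.2 -4.4] op 0.676
dp cm [ 2.06 19.08 -0.12] rot [-0.003  0.115  0.019]
```

Request:
carry_out --rows '[{"claw": 0.5,"dp": [0.5,4.5,-0.1],"delta_rot": [0,0.02,0.004]},{"claw": 0.5,"dp": [1,9,-0.1],"delta_rot": [0,0.045,0.008]},{"claw": 0.5,"dp": [1.5,13.5,-0.1],"delta_rot": [0,0.07,0.012]},{"claw": 0.5,"dp": [2.1,17.5,-0.1],"delta_rot": [-0.003,0.095,0.016]},{"claw": 0.5,"dp": [2.1,19.1,-0.1],"delta_rot": [-0.003,0.115,0.019]}]'

```text
clock: 6.55
tool_pos: [0.5102, -0.2263, 0.1582]
eef_rot: [0.996, -0.068, 0.057, 0.005]
contact_force: [0.6, 0.8, -5.0]
opening: 0.68
```

Request:
carry_out --rows '[{"claw": 0.5,"dp": [0,0,0],"delta_rot": [0,0,0]},{"claw": 0.5,"dp": [0,0,0],"delta_rot": [0,0,0]},{"claw": 0.5,"dp": [0,0,0],"delta_rot": [0,0,0]},{"claw": 0.5,"dp": [0,0,0],"delta_rot": [0,0,0]},{"claw": 0.5,"dp": [0,0,0],"delta_rot": [0,0,0]}]'

```text
clock: 7.05
tool_pos: [0.5107, -0.2247, 0.1581]
eef_rot: [0.996, -0.067, 0.057, 0.005]
contact_force: [-0.9, 0.1, -4.7]
opening: 0.68
```

```bash
python3 -c "
from h import *
for n in('wrist','side','scene'): snap(n,n+'5.png')
go([.5125,-.2205,.11],-.13,.115)
a=cv2.imread('pics/side5.png');cv2.imwrite('pics/s5c.png',cv2.resize(a[110:220,230:350],None,fx=5,fy=5,interpolation=cv2.INTER_CUBIC))
a=cv2.imread('pics/scene5.png');cv2.imwrite('pics/s6c.png',cv2.resize(a[130:230,150:270],None,fx=5,fy=5,interpolation=cv2.INTER_CUBIC))
"
```

```text
t 7.2 pos [ 0.5104 -0.2256  0.1583] q7 -1.21 F [ 0.2 -0.8 -5.2] op 0.681
dp cm [-0.42 -0.55  4.81] rot [ 0.003  0.001 -0.006]
```

View pics/wrist5.png

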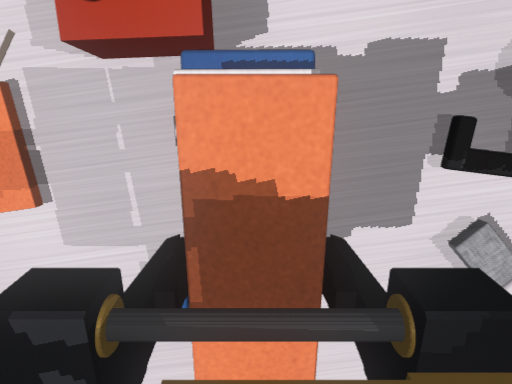

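View pics/s5c.png

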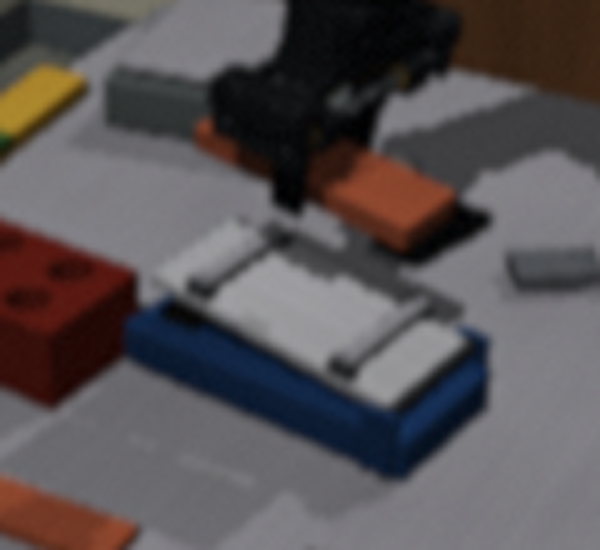

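View pics/s6c.png

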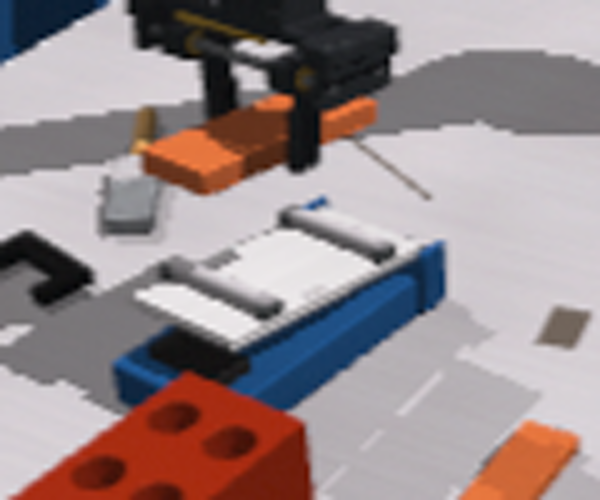

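Request:
carry_out --rows '[{"claw": 0.5,"dp": [-0.3,-0.5,2],"delta_rot": [0.003,0,-0.006]},{"claw": 0.5,"dp": [-0.5,-0.5,4],"delta_rot": [0.003,0,-0.006]},{"claw": 0.5,"dp": [-0.7,-0.5,5.8],"delta_rot": [0.003,0,-0.006]},{"claw": 0.5,"dp": [-0.7,-0.5,7],"delta_rot": [0.003,0,-0.006]},{"claw": 0.5,"dp": [-0.7,-0.5,7.2],"delta_rot": [0.003,0,-0.006]}]'

```text
clock: 7.7
tool_pos: [0.512, -0.2207, 0.0848]
eef_rot: [0.996, -0.065, 0.056, 0.004]
contact_force: [0.1, 0.6, -3.9]
opening: 0.679
```

```bash
python3 -c "
from h import *
for n in('wrist','side','scene'): snap(n,n+'7.png')
go([.5125,-.2205,.0764],-.13,.115)
a=cv2.imread('pics/side7.png');A=cv2.resize(a[120:220,230:350],None,fx=5,fy=5,interpolation=cv2.INTER_CUBIC)
a=cv2.imread('pics/scene7.png');cv2.imwrite('pics/s8c.png',cv2.resize(a[140:230,150:270],None,fx=5,fy=5,interpolation=cv2.INTER_CUBIC));cv2.imwrite('pics/s7c.png',A)
"
```

```text
t 7.85 pos [ 0.5128 -0.2213  0.0865] q7 -1.19 F [-0.9 -0.2 -4.3] op 0.679
dp cm [-0.15 -0.07  1.  ] rot [0.001 0.    0.   ]
```

View pics/s7c.png

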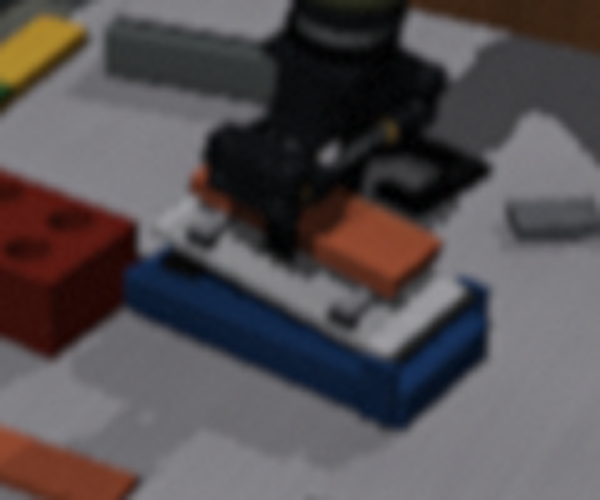

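View pics/s8c.png

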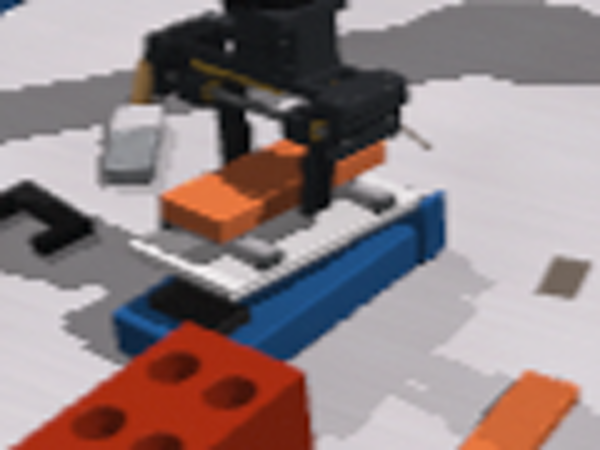

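View pics/wrist7.png

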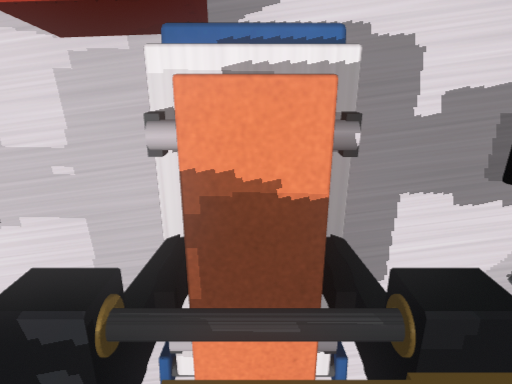

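Request:
carry_out --rows '[{"claw": 0.5,"dp": [0,0,0.2],"delta_rot": [0,0,0]},{"claw": 0.5,"dp": [-0.1,-0.1,0.4],"delta_rot": [0,0,0]},{"claw": 0.5,"dp": [-0.1,-0.1,0.6],"delta_rot": [0,0,0]},{"claw": 0.5,"dp": [-0.1,-0.1,0.7],"delta_rot": [0,0,0]},{"claw": 0.5,"dp": [-0.1,-0.1,0.7],"delta_rot": [0,0,0]}]'

```text
clock: 8.35
tool_pos: [0.5127, -0.2201, 0.0795]
eef_rot: [0.996, -0.065, 0.057, 0.004]
contact_force: [-0.1, 1.1, -1.7]
opening: 0.68
```

```bash
python3 -c "
from h import *
for n in('wrist','side','scene'): snap(n,n+'8.png')
go([.5125,-.2205,.0764],-.13,.115)
a=cv2.imread('pics/side8.png');A=cv2.resize(a[120:220,230:350],None,fx=5,fy=5,interpolation=cv2.INTER_CUBIC)
a=cv2.imread('pics/scene8.png');cv2.imwrite('pics/s10c.png',cv2.resize(a[140:230,150:270],None,fx=5,fy=5,interpolation=cv2.INTER_CUBIC));cv2.imwrite('pics/s9c.png',A)
d=optics.snapshot('wrist');T=np.array(d['T_tool_cam']);_,K,_=load('wrist7')
for p in ((163,134),(347,134)): print(ray(K,T,p,.010).round(4))
"
```

```text
t 8.5 pos [ 0.5127 -0.2201  0.0795] q7 -1.19 F [ 0.2  0.7 -2.5] op 0.68
dp cm [-0.05  0.04  0.31] rot [0. 0. 0.]
[ 0.0585 -0.0432  0.01  ]
[0.0585 0.0452 0.01  ]
```

View pics/s9c.png

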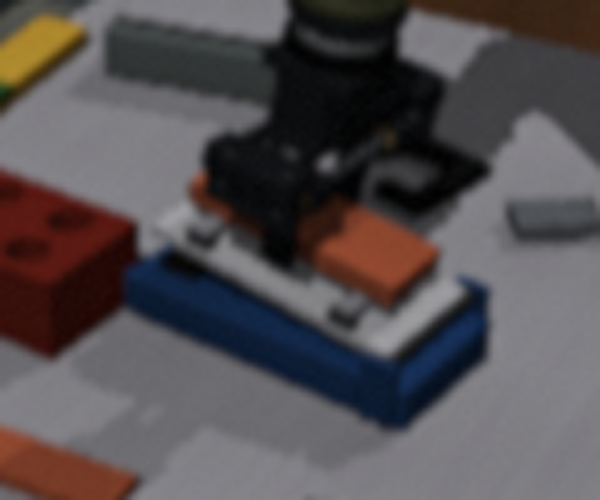

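View pics/s10c.png

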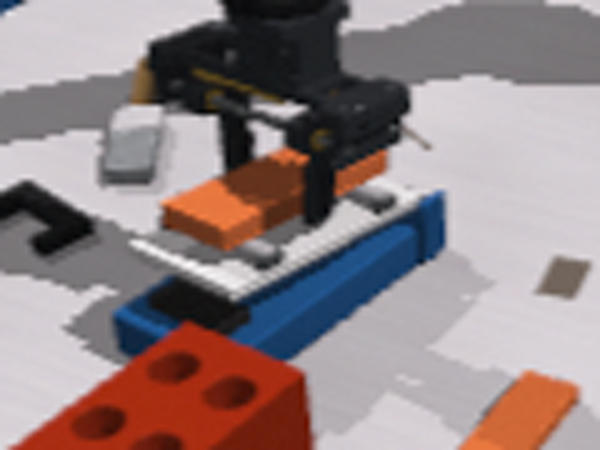

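Request:
carry_out --rows '[{"claw": 0.5,"dp": [0,0,0],"delta_rot": [0,0.006,0]},{"claw": 0.5,"dp": [0,0,0],"delta_rot": [0,0.012,0]},{"claw": 0.5,"dp": [0,0,0],"delta_rot": [0,0.018,0]},{"claw": 0.5,"dp": [0,0,0],"delta_rot": [0,0.018,0]},{"claw": 0.5,"dp": [0,0,0],"delta_rot": [0,0.018,0]}]'

```text
clock: 9.05
tool_pos: [0.5126, -0.2202, 0.0794]
eef_rot: [0.996, -0.065, 0.066, 0.005]
contact_force: [0.0, -0.8, -2.9]
opening: 0.677
```

```bash
python3 -c "
from h import *
go([.5125,-.2205,.0764],-.13,.133);s=sensors.get_state();print(s['moment'],s['contact_force'])"
```

```text
t 9.05 pos [ 0.5126 -0.2202  0.0794] q7 -1.19 F [ 0.  -0.8 -2.9] op 0.677
dp cm [-0.05  0.03  0.3 ] rot [0.001 0.    0.   ]
[0.10084472 0.35342077 0.03940911] [ 0.04694299 -0.79887521 -2.93142978]
```

Request:
carry_out --rows '[{"claw": 0.5,"dp": [0,0,0.04],"delta_rot": [0,0,0]},{"claw": 0.5,"dp": [0,0,0.08],"delta_rot": [0,0,0]},{"claw": 0.5,"dp": [0,0,0.1],"delta_rot": [0,0,0]},{"claw": 0.5,"dp": [0,0,0.1],"delta_rot": [0,0,0]},{"claw": 0.5,"dp": [0,0,0.1],"delta_rot": [0,0,0]}]'

```text
clock: 9.55
tool_pos: [0.5128, -0.2202, 0.0787]
eef_rot: [0.996, -0.065, 0.066, 0.005]
contact_force: [-1.4, 0.9, 1.5]
opening: 0.677
```

```bash
python3 -c "
from h import *
go([.5125,-.2205,.0764],-.13,.133);s=sensors.get_state();print(s['moment'],s['contact_force'])"
```

```text
t 9.55 pos [ 0.5128 -0.2202  0.0787] q7 -1.19 F [-1.4  0.9  1.5] op 0.677
dp cm [-0.06  0.03  0.23] rot [ 0.001 -0.     0.   ]
[0.27432572 0.42587592 0.03630404] [-1.43331507  0.87787041  1.47014033]
```

Request:
carry_out --rows '[{"claw": 0.7,"dp": [0,0,0],"delta_rot": [0,0,0]},{"claw": 0.74,"dp": [0,0,0],"delta_rot": [0,0,0]},{"claw": 0.8,"dp": [0,0,0],"delta_rot": [0,0,0]},{"claw": 0.85,"dp": [0,0,0],"delta_rot": [0,0,0]},{"claw": 0.9,"dp": [0,0,0],"delta_rot": [0,0,0]}]'

```text
clock: 10.05
tool_pos: [0.5129, -0.2203, 0.0787]
eef_rot: [0.996, -0.065, 0.067, 0.005]
contact_force: [0.5, -0.8, 0.4]
opening: 0.897
```

```bash
python3 -c "
from h import *
for n in('wrist','side','scene'): snap(n,n+'11.png')
go([.5125,-.2205,.16],-.13,.133)
a=cv2.imread('pics/side11.png');A=cv2.resize(a[120:220,230:350],None,fx=5,fy=5,interpolation=cv2.INTER_CUBIC)
a=cv2.imread('pics/scene11.png');cv2.imwrite('pics/s12c.png',cv2.resize(a[140:230,150:270],None,fx=5,fy=5,interpolation=cv2.INTER_CUBIC));cv2.imwrite('pics/s11c.png',A)
"
```

```text
t 10.2 pos [ 0.5129 -0.2203  0.0787] q7 -1.19 F [-0.3 -0.7  0.7] op 0.901
dp cm [ 1.05  0.03 -8.06] rot [ 0.001 -0.     0.   ]
```

View pics/s12c.png

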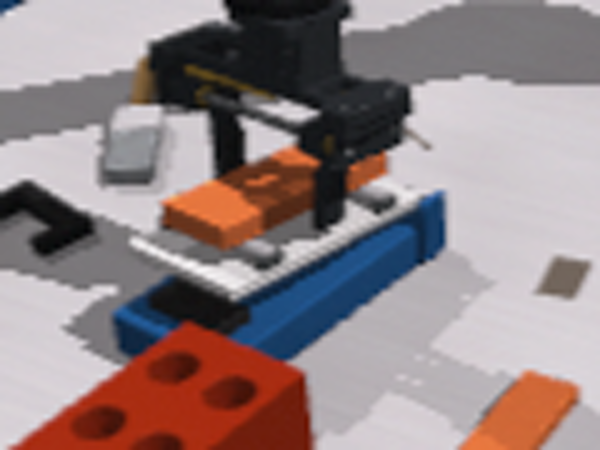

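View pics/wrist11.png

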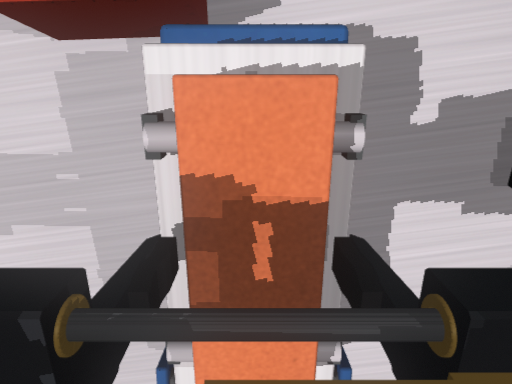

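Request:
carry_out --rows '[{"claw": 0.95,"dp": [0,0,-0.8],"delta_rot": [0,0,0]},{"claw": 1,"dp": [0,0,-2.5],"delta_rot": [0,0,0]},{"claw": 1,"dp": [0,0,-5],"delta_rot": [0,0,0]},{"claw": 1,"dp": [0,0,-8],"delta_rot": [0,0,0]},{"claw": 1,"dp": [0,0,-11],"delta_rot": [0,0,0]}]'

```text
clock: 10.7
tool_pos: [0.4979, -0.2182, 0.1892]
eef_rot: [0.996, -0.065, 0.066, 0.005]
contact_force: [-0.7, -0.5, -0.1]
opening: 1.0
```

Request:
carry_out --rows '[{"claw": 0.8,"dp": [-3,0,0],"delta_rot": [0,0,0]},{"claw": 0.4,"dp": [-5,0,0],"delta_rot": [0,0,0]},{"claw": 0,"dp": [-5,0,0],"delta_rot": [0,0,0]},{"claw": 0,"dp": [-5,0,0],"delta_rot": [0,0,0]},{"claw": 0,"dp": [-5,0,0],"delta_rot": [0,0,0]}]' --force 20

```text
clock: 11.2
tool_pos: [0.4503, -0.212, 0.1829]
eef_rot: [0.996, -0.065, 0.067, 0.005]
contact_force: [0.6, -0.5, -0.1]
opening: 0.571
```

```bash
python3 - <<'E'
from h import *
for n in('wrist','side','scene'): snap(n,n+'13.png')
go([.5125,-.2205,.16],-.13,.133)
a,K,W=load('wrist13')
big=cv2.resize(a,None,fx=2,fy=2,interpolation=cv2.INTER_CUBIC)
h=cv2.cvtColor(big,cv2.COLOR_BGR2HSV)
m=((h[...,0]<14)&(h[...,1]>130)&(h[...,2]>60)).astype(np.uint8)
q=proj(K,W,[.52,-.22,.1]);print(q)
n,l,st,_=cv2.connectedComponentsWithStats(m);i=l[int(q[1]*2),int(q[0]*2)];print(i,st[i]/2.)
a=cv2.imread('pics/side13.png');A=cv2.resize(a[120:220,230:350],None,fx=5,fy=5,interpolation=cv2.INTER_CUBIC);cv2.imwrite('pics/s13c.png',A)
E
```

```text
t 11.35 pos [ 0.4497 -0.2118  0.1825] q7 -1.17 F [ 0.2  0.  -0.8] op 0.435
dp cm [5.98 0.05 3.08] rot [ 0.001 -0.001  0.001]
[251.91686791 117.82840622]
1 [  209.5     0.     92.    239.  39611.5]
```

View pics/wrist13.png

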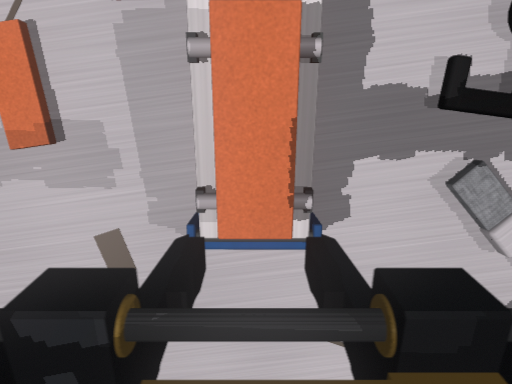

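View pics/s13c.png

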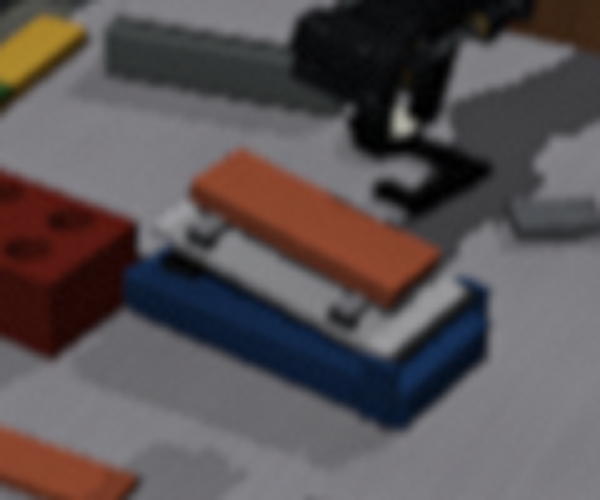

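```bash
python3 - <<'E'
from h import *
a,K,W=load('wrist13')
L=ray(K,W,(218,240),.0908);Rr=ray(K,W,(293,240),.0908);print(L,Rr,np.linalg.norm(L-Rr))
nr=[ray(K,W,p,.071) for p in((205,198.5),(305,198.5))];fr=[ray(K,W,p,.0865) for p in((197,46.5),(314,46.5))]
n=np.mean(nr,0);f=np.mean(fr,0);print(n,f,np.linalg.norm(f-n));u=(f-n)/np.linalg.norm(f-n)
e=(L+Rr)/2; mid=(n+f)/2; print('near end rel mid along',(e-mid)@u, 'yaw',np.arctan2(u[1],u[0]),'pitch',np.arcsin(u[2]))
# hinge
yaw=-.13; th=.133
M=np.array([.5125,-.2205])
ex=np.array([np.cos(yaw),np.sin(yaw)])
H=M-ex*(.1*np.cos(th)-.023*np.sin(th));print('hinge',H)
s=sensors.get_state();A=R.from_quat(s['eef_rot'])
for th,d,hh in((.133,.13,.07),(.133,.13,.044),(.09,.13,.041),(.05,.13,.041),(0,.13,.041)):
    x=d*np.cos(th)-hh*np.sin(th);z=.048+d*np.sin(th)+hh*np.cos(th)
    T=np.append(H+ex*x,z);print(th,T.round(4),(A.inv().apply(T-s['tool_pos'])*100).round(2),(A.inv()*goalR(yaw,th)).as_rotvec().round(3))
E
```

```text
[ 0.42902849 -0.18055542  0.0908    ] [ 0.42127619 -0.24020817  0.0908    ] 0.060154378420431864
[ 0.45481496 -0.21385313  0.071     ] [ 0.57084224 -0.22922354  0.0865    ] 0.11806281683774347
near end rel mid along -0.08603507623048148 yaw -0.13170550770874387 pitch 0.13166613973531502
hinge [ 0.41724376 -0.20804645]
0.133 [ 0.5358 -0.2235  0.1346] [7.97 0.05 5.91] [ 0.001 -0.001  0.001]
0.133 [ 0.5392 -0.224   0.1089] [7.97 0.05 8.51] [ 0.001 -0.001  0.001]
0.09 [ 0.542  -0.2244  0.1005] [8.13 0.05 9.37] [ 0.001 -0.044  0.001]
0.05 [ 0.544  -0.2246  0.0954] [8.26 0.05 9.9 ] [ 0.001 -0.084  0.001]
0 [ 0.5461 -0.2249  0.089 ] [ 8.39  0.05 10.57] [ 0.001 -0.134  0.001]
```

Request:
carry_out --rows '[{"claw": 0,"dp": [2.5,0,0.5],"delta_rot": [0,0,0]},{"claw": 0,"dp": [5,0,1.5],"delta_rot": [0,0,0]},{"claw": 0,"dp": [7.5,0,3],"delta_rot": [0,0,0]},{"claw": 0,"dp": [8,0,4.5],"delta_rot": [0,0,0]},{"claw": 0,"dp": [8,0,5.9],"delta_rot": [0,0,0]}]'

```text
clock: 11.85
tool_pos: [0.5366, -0.2228, 0.1335]
eef_rot: [0.996, -0.064, 0.067, 0.005]
contact_force: [-0.5, -0.4, -0.9]
opening: 0.005
```

```bash
cat > pr.py <<'E'
from h import *
H=np.array([.41724,-.20805]);yaw=-.13;ex=np.array([np.cos(yaw),np.sin(yaw)])
s=sensors.get_state();A=R.from_quat(s['eef_rot']);print(round(s['clock'],2),np.round(s['tool_pos'],4),np.round(s['contact_force'],1),round(s['opening'],3))
for th,d,hh in((.133,.13,.044),(.133,.13,.041),(.11,.13,.041),(.09,.13,.041),(.07,.13,.041),(.05,.13,.041),(.03,.13,.041),(.015,.13,.041),(0,.13,.041)):
    x=d*np.cos(th)-hh*np.sin(th);z=.048+d*np.sin(th)+hh*np.cos(th)
    T=np.append(H+ex*x,z);print(th,T.round(4),(A.inv().apply(T-s['tool_pos'])*100).round(2),(A.inv()*goalR(yaw,th)).as_rotvec().round(3))
E
python3 pr.py; python3 -c "
from h import *
a,_,_=snap('side','side14.png');cv2.imwrite('pics/s14c.png',cv2.resize(a[110:220,230:350],None,fx=5,fy=5,interpolation=cv2.INTER_CUBIC))"
```

```text
11.85 [ 0.5366 -0.2228  0.1335] [-0.5 -0.4 -0.9] 0.005
0.133 [ 0.5392 -0.224   0.1089] [-0.05  0.08  2.48] [ 0.    -0.001  0.002]
0.133 [ 0.5396 -0.224   0.1059] [-0.05  0.08  2.78] [ 0.    -0.001  0.002]
0.11 [ 0.5409 -0.2242  0.103 ] [0.04 0.08 3.08] [ 0.    -0.024  0.002]
0.09 [ 0.542  -0.2244  0.1005] [0.11 0.08 3.34] [ 0.    -0.044  0.001]
0.07 [ 0.543  -0.2245  0.098 ] [0.18 0.08 3.6 ] [ 0.    -0.064  0.001]
0.05 [ 0.544  -0.2246  0.0954] [0.24 0.08 3.87] [ 0.    -0.084  0.001]
0.03 [ 0.5449 -0.2247  0.0929] [0.3  0.08 4.14] [ 0.    -0.104  0.001]
0.015 [ 0.5455 -0.2248  0.0909] [0.34 0.08 4.34] [ 0.    -0.119  0.001]
0 [ 0.5461 -0.2249  0.089 ] [0.37 0.08 4.54] [ 0.    -0.134  0.001]
```

View pics/s14c.png

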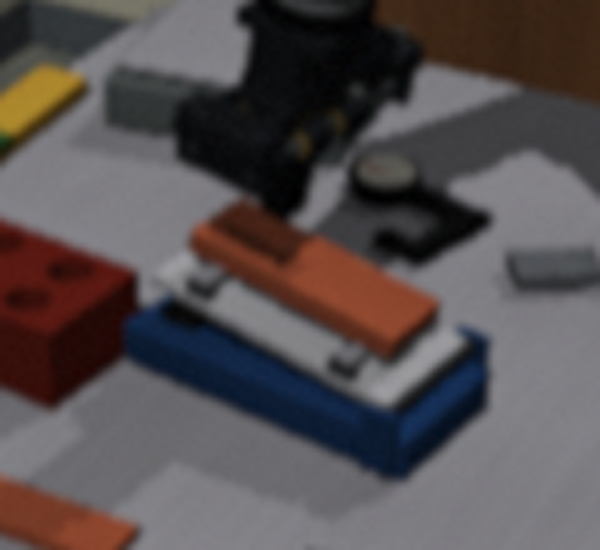

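Fingers are shut, above the far half of the slip (crop 285,205). Approach the top, then follow the arc down.

Request:
carry_out --rows '[{"claw": 0,"dp": [-0.1,0.1,1],"delta_rot": [0,0,0]},{"claw": 0,"dp": [-0.1,0.1,1.7],"delta_rot": [0,0,0]},{"claw": 0,"dp": [-0.1,0.1,2.1],"delta_rot": [0,0,0]},{"claw": 0,"dp": [-0.1,0.1,2.3],"delta_rot": [0,0,0]},{"claw": 0,"dp": [-0.1,0.1,2.4],"delta_rot": [0,0,0]}]'

```text
clock: 12.4
tool_pos: [0.5363, -0.2236, 0.1074]
eef_rot: [0.996, -0.064, 0.064, 0.004]
contact_force: [-0.5, -0.4, 0.5]
opening: 0.007
```

```bash
python3 pr.py
```

```text
12.4 [ 0.5363 -0.2236  0.1074] [-0.5 -0.4  0.5] 0.007
0.133 [ 0.5392 -0.224   0.1089] [ 0.32  0.   -0.1 ] [-0.001  0.004  0.001]
0.133 [ 0.5396 -0.224   0.1059] [0.32 0.   0.2 ] [-0.001  0.004  0.001]
0.11 [ 0.5409 -0.2242  0.103 ] [0.41 0.   0.5 ] [-0.001 -0.019  0.001]
0.09 [ 0.542  -0.2244  0.1005] [0.48 0.   0.76] [-0.001 -0.039  0.001]
0.07 [ 0.543  -0.2245  0.098 ] [0.55 0.   1.02] [-0.001 -0.059  0.001]
0.05 [ 0.544  -0.2246  0.0954] [0.62 0.   1.29] [-0.001 -0.079  0.001]
0.03 [ 0.5449 -0.2247  0.0929] [0.67 0.   1.55] [-0.001 -0.099  0.001]
0.015 [ 0.5455 -0.2248  0.0909] [0.72 0.   1.75] [-0.001 -0.114  0.001]
0 [ 0.5461 -0.2249  0.089 ] [0.75 0.   1.95] [-0.001 -0.129  0.001]
```

Request:
carry_out --rows '[{"claw": 0,"dp": [0,0,0.15],"delta_rot": [0,0,0]},{"claw": 0,"dp": [0,0,0.3],"delta_rot": [0,-0.005,0]},{"claw": 0,"dp": [0.1,0,0.45],"delta_rot": [0,-0.015,0]},{"claw": 0,"dp": [0.1,0,0.6],"delta_rot": [0,-0.025,0]},{"claw": 0,"dp": [0.15,0,0.75],"delta_rot": [0,-0.04,0]}]'

```text
clock: 12.9
tool_pos: [0.5393, -0.224, 0.1006]
eef_rot: [0.997, -0.064, 0.045, 0.003]
contact_force: [-0.2, 1.1, 5.0]
opening: 0.004
```

```bash
python3 pr.py;python3 -c "
from h import *
a,_,_=snap('side','side15.png');cv2.imwrite('pics/s15c.png',cv2.resize(a[110:220,230:350],None,fx=5,fy=5,interpolation=cv2.INTER_CUBIC))"
```

```text
12.9 [ 0.5393 -0.224   0.1006] [-0.2  1.1  5. ] 0.004
0.133 [ 0.5392 -0.224   0.1089] [ 0.07 -0.   -0.82] [-0.     0.044  0.001]
0.133 [ 0.5396 -0.224   0.1059] [ 0.08 -0.   -0.52] [-0.     0.044  0.001]
0.11 [ 0.5409 -0.2242  0.103 ] [ 0.19 -0.   -0.22] [-0.     0.021  0.001]
0.09 [ 0.542  -0.2244  0.1005] [ 0.27 -0.    0.04] [-0.     0.001  0.001]
0.07 [ 0.543  -0.2245  0.098 ] [ 0.35 -0.    0.3 ] [-0.    -0.019  0.001]
0.05 [ 0.544  -0.2246  0.0954] [ 0.42 -0.    0.56] [-0.    -0.039  0.001]
0.03 [ 0.5449 -0.2247  0.0929] [ 0.49 -0.    0.82] [-0.    -0.059  0.001]
0.015 [ 0.5455 -0.2248  0.0909] [ 0.54 -0.    1.02] [-0.    -0.074  0.001]
0 [ 0.5461 -0.2249  0.089 ] [ 0.59 -0.    1.22] [-0.    -0.089  0.001]
```

View pics/s15c.png

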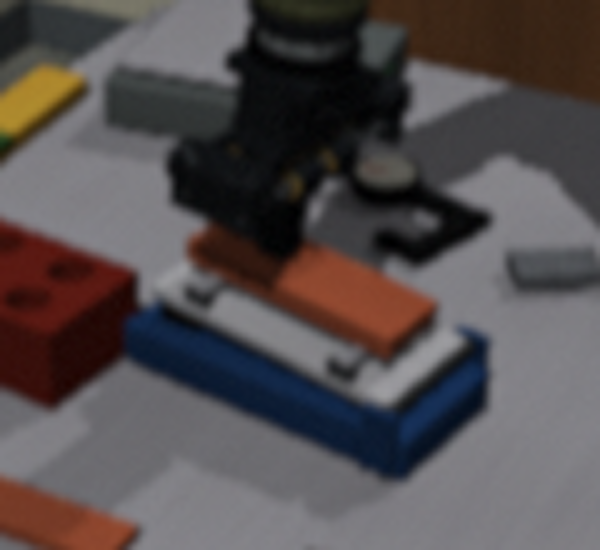

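Request:
carry_out --rows '[{"claw": 0,"dp": [0.05,0,0.15],"delta_rot": [0,-0.01,0]},{"claw": 0,"dp": [0.1,0,0.3],"delta_rot": [0,-0.02,0]},{"claw": 0,"dp": [0.15,0,0.45],"delta_rot": [0,-0.032,0]},{"claw": 0,"dp": [0.2,0,0.65],"delta_rot": [0,-0.045,0]},{"claw": 0,"dp": [0.25,0,0.85],"delta_rot": [0,-0.06,0]}]'

```text
clock: 13.45
tool_pos: [0.5427, -0.2245, 0.0919]
eef_rot: [0.998, -0.064, 0.014, 0.001]
contact_force: [-1.4, 0.4, 5.5]
opening: 0.005
```

```bash
python3 pr.py
```

```text
13.45 [ 0.5427 -0.2245  0.0919] [-1.4  0.4  5.5] 0.005
0.133 [ 0.5392 -0.224   0.1089] [-0.3 -0.  -1.7] [-0.     0.106  0.001]
0.133 [ 0.5396 -0.224   0.1059] [-0.27 -0.   -1.4 ] [-0.     0.106  0.001]
0.11 [ 0.5409 -0.2242  0.103 ] [-0.15 -0.   -1.11] [-0.     0.083  0.001]
0.09 [ 0.542  -0.2244  0.1005] [-0.05 -0.   -0.86] [-0.     0.063  0.001]
0.07 [ 0.543  -0.2245  0.098 ] [ 0.05 -0.   -0.6 ] [-0.     0.043  0.001]
0.05 [ 0.544  -0.2246  0.0954] [ 0.14 -0.   -0.35] [-0.     0.023  0.001]
0.03 [ 0.5449 -0.2247  0.0929] [ 0.22 -0.   -0.09] [-0.     0.003  0.001]
0.015 [ 0.5455 -0.2248  0.0909] [ 0.28 -0.    0.11] [-0.    -0.012  0.001]
0 [ 0.5461 -0.2249  0.089 ] [ 0.34 -0.    0.3 ] [-0.    -0.027  0.001]
```

Request:
carry_out --rows '[{"claw": 0,"dp": [0.02,0,0.06],"delta_rot": [0,-0.006,0]},{"claw": 0,"dp": [0.05,0,0.12],"delta_rot": [0,-0.012,0]},{"claw": 0,"dp": [0.07,0,0.18],"delta_rot": [0,-0.018,0]},{"claw": 0,"dp": [0.1,0,0.24],"delta_rot": [0,-0.024,0]},{"claw": 0,"dp": [0.1,0,0.26],"delta_rot": [0,-0.026,0]}]'

```text
clock: 13.95
tool_pos: [0.5435, -0.2246, 0.0895]
eef_rot: [0.998, -0.064, 0.0, -0.0]
contact_force: [-1.6, 0.8, 7.1]
opening: 0.007
```

```bash
python3 pr.py | sed -n '1p;$p'
```

```text
13.95 [ 0.5435 -0.2246  0.0895] [-1.6  0.8  7.1] 0.007
0 [ 0.5461 -0.2249  0.089 ] [ 0.26 -0.    0.05] [-0.    -0.001  0.001]
```

Request:
carry_out --rows '[{"claw": 0,"dp": [0,0,0.05],"delta_rot": [0,0,0]},{"claw": 0,"dp": [0,0,0.1],"delta_rot": [0,0,0]},{"claw": 0,"dp": [0,0,0.13],"delta_rot": [0,0,0]},{"claw": 0,"dp": [0,0,0.13],"delta_rot": [0,0,0]},{"claw": 0,"dp": [0,0,0.13],"delta_rot": [0,0,0]}]'

```text
clock: 14.45
tool_pos: [0.5435, -0.2246, 0.0894]
eef_rot: [0.998, -0.064, 0.0, -0.0]
contact_force: [-3.1, 2.1, 14.5]
opening: 0.007
```

```bash
python3 pr.py | sed -n '1p;$p'
```

```text
14.45 [ 0.5435 -0.2246  0.0894] [-3.1  2.1 14.5] 0.007
0 [ 0.5461 -0.2249  0.089 ] [ 0.26 -0.    0.04] [-0.    -0.001  0.001]
```

Request:
carry_out --rows '[{"claw": 0,"dp": [0,0,0.1],"delta_rot": [0,0,0]},{"claw": 0,"dp": [0,0,0],"delta_rot": [0,0,0]},{"claw": 0,"dp": [0,0,-0.4],"delta_rot": [0,0,0]},{"claw": 0,"dp": [0,0,-2],"delta_rot": [0,0,0]},{"claw": 0,"dp": [0,0,-4],"delta_rot": [0,0,0]}]'

```text
clock: 14.95
tool_pos: [0.543, -0.2243, 0.1289]
eef_rot: [0.998, -0.064, -0.001, -0.0]
contact_force: [-0.4, -0.3, -0.7]
opening: 0.005
```

Request:
carry_out --rows '[{"claw": 0,"dp": [-2,0,-2],"delta_rot": [0,0,0]},{"claw": 0,"dp": [-5,0,-5],"delta_rot": [0,0,0]},{"claw": 0,"dp": [-8,0,-7],"delta_rot": [0,0,0]},{"claw": 0,"dp": [-8,0,-7],"delta_rot": [0,0,0]},{"claw": 0,"dp": [-8,0,-7],"delta_rot": [0,0,0]}]'

```text
clock: 15.45
tool_pos: [0.4642, -0.2142, 0.1994]
eef_rot: [0.998, -0.064, 0.0, -0.0]
contact_force: [1.1, -0.1, 0.6]
opening: 0.005
```

```bash
python3 -c "
from h import *
a,_,_=snap('side','side16.png');A=cv2.resize(a[110:220,230:350],None,fx=4,fy=4,interpolation=cv2.INTER_CUBIC)
b,_,_=snap('scene','scene16.png');snap('wrist','wrist16.png')
cv2.imwrite('pics/s16c.png',A);cv2.imwrite('pics/s17c.png',cv2.resize(b[140:230,150:270],None,fx=5,fy=5,interpolation=cv2.INTER_CUBIC))
print(sensors.get_state()['tool_pos'])"
```

```text
[ 0.46470621 -0.21388408  0.19822652]
```

View pics/s16c.png

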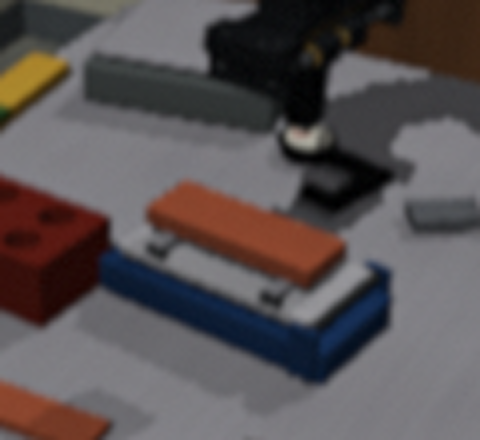

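View pics/s17c.png

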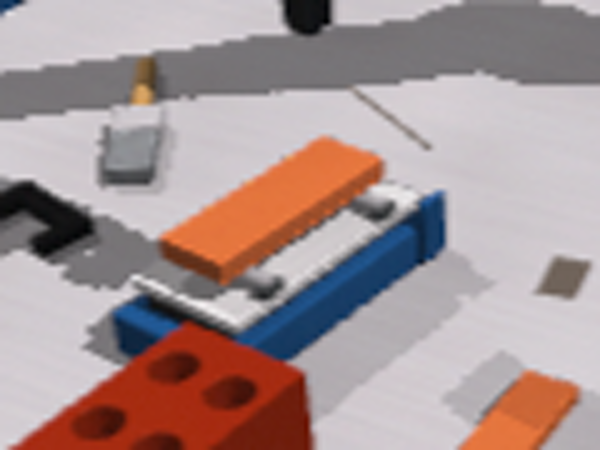

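View pics/wrist16.png

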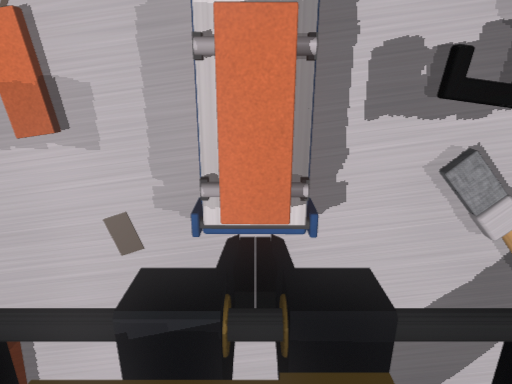

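```bash
python3 - <<'E'
from h import *
Q={}
for f,dv in(('wrist16',30),('scene16',22),('side16',20)):
    a,K,W=load(f)
    big=cv2.resize(a,None,fx=4,fy=4,interpolation=cv2.INTER_CUBIC)
    h=cv2.cvtColor(big,cv2.COLOR_BGR2HSV);q=(proj(K,W,[.512,-.2205,.089])*4).astype(int)
    ref=h[q[1],q[0]].astype(int)
    m=((h[...,0]<14)&(h[...,1]>130)&(h[...,2].astype(int)>ref[2]-dv)).astype(np.uint8)
    n,l,st,_=cv2.connectedComponentsWithStats(m);mm=(l==l[q[1],q[0]]).astype(np.uint8)
    c=max(cv2.findContours(mm,0,cv2.CHAIN_APPROX_NONE)[0],key=cv2.contourArea)
    P=np.array([ray(K,W,(p+.5)/4-.5,.089)[:2] for p in c[:,0]],np.float32)*1000
    print(f,cv2.minAreaRect(P))
    qd=cv2.approxPolyN(c,4,ensure_convex=True).reshape(4,2) if hasattr(cv2,'approxPolyN') else None
    px=(qd+.5)/4-.5
    w=[ray(K,W,p,.089) for p in px]
    Q[f]=(K,W,[px[np.argmin([np.linalg.norm(v[:2]-t) for v in w])] for t in((.592,-.201),(.600,-.261),(.424,-.179),(.432,-.239))])
K,W,A=Q['scene16']
for o in('side16','wrist16'):
    K2,W2,B=Q[o]
    X=cv2.triangulatePoints(K@np.linalg.inv(W)[:3],K2@np.linalg.inv(W2)[:3],np.array(A,float).T,np.array(B,float).T);print(o,(X[:3]/X[3]).T.round(4).tolist())
# roller tops in wrist
K,W,_=Q['wrist16']
n=np.mean([ray(K,W,p,.065) for p in((206,190),(303,190))],0);f=np.mean([ray(K,W,p,.065) for p in((200,45),(310,45))],0);print('roller mid',(n+f)/2,np.linalg.norm(f-n),np.arctan2(*(f-n)[[1,0]]))
E
```

```text
wrist16 ((516.05322265625, -221.53152465820312), (59.19379806518555, 168.17295837402344), 82.5622787475586)
scene16 ((519.8521728515625, -218.75904846191406), (58.42490768432617, 166.4224090576172), 82.52304077148438)
side16 ((515.7578125, -223.2549285888672), (58.74528121948242, 165.96066284179688), 82.27090454101562)
side16 [[0.6022, -0.2055, 0.0873], [0.5961, -0.2614, 0.0872], [0.4374, -0.1821, 0.0874], [0.4305, -0.2409, 0.0882]]
wrist16 [[0.6037, -0.203, 0.087], [0.596, -0.2617, 0.0863], [0.4359, -0.1813, 0.0857], [0.4284, -0.2404, 0.0856]]
roller mid [ 0.51474307 -0.22109087  0.065     ] 0.12097324759954532 -0.13111095529519975
```

```bash
python3 -c "
from h import *
print(finish_job())"
```

```text
the job is handed in; nothing more can be done
None
```

The slip is on the rig with the seat down, and the job is handed in. I lifted it off the rack at 30 N and laid it on both rollers with the seat raised about 0.13 rad. I let go, backed off, and pressed it down along the seat's arc with the closed fingers. The seat moved at about 5–7 N. At the hard stop I pressed to about 15 N, where the height stopped changing.

Last checks before handing in:
- **Level:** the four top corners of the slip triangulated to 86–88 mm. They agreed with each other within about 1 mm, so the slip is level. The expected height is 89 mm, so they read 1–3 mm low, about the calibration error.
- **Centred and square:** in the wrist view the slip's centre was within about 2 mm of the middle of the rollers. Its yaw matched theirs (both about -0.13 rad).
- **Disagreement between cameras:** the slip's position differed by about 4 mm in x and 4 mm in y between the three views. That is well inside the 15 mm limit.
- **Bystanders:** nothing near the rig looks moved in the pictures, but I did not measure the bystanders' positions.

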